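Load the stain bottles from the storage rack into the tilt-back bench tray in order of use

TASK

Set up the staining line: move the four bottles from the yellow storage rack into the white tilt-back tray, in single file, so that from its open high end they come to hand in order of use: red-capped fixative nearest that end, then the small purple stain, then the black-capped iodine, and the white dropper bottle last, at the stop. Each must have slid fully down the slope, the dropper against the stop and every other bottle against the one below it, all standing on the tray floor. Keep the bottles upright on the way and leave the two specimen cups and the slide box where they are.

Things in the scene. Friction and masses are not known exactly. Their poses are not given: they have to be found in the camera images.
- white_dropper: Clear plastic dropper bottle with a white pointed top, 33 mm diameter (cylindrical body up to 60 mm, then a white top of 28 mm), 82 mm high, about 35 g. Origin at the centre of its underside, z up along the bottle.
- black_bottle: Clear-white bottle with a black cap and an orange-brown stripe, 33 mm diameter up to 54 mm, cap 25 mm diameter, 74 mm high, about 50 g. Origin at the centre of its underside, z up.
- purple_bottle: Small, wholly dark purple bottle, 25 mm diameter up to 46 mm, cap 19 mm diameter, 62 mm high, about 28 g. Origin at the centre of its underside, z up.
- red_bottle: White bottle with a red cap and a red stripe, 42 mm diameter up to 71 mm, cap 31 mm diameter, 98 mm high, about 90 g. Origin at the centre of its underside, z up.
- rack: Fixed yellow storage block, 74 x 292 x 30 mm, with four round wells of 48 mm diameter and 16 mm depth in a row along its own y, at y = -105, -35, 35 and 105 mm. At the start one bottle stands in each well, in any order. Origin at the centre of the underside, z up; the well floors are at z = 14 mm. Pick across the row (along the block's x), where both sides are free.
- tray: Fixed white sheet-metal tilt-back tray on a wire stand, a straight channel for one file of bottles: 185 mm long, 58 mm wide inside, side lips 15 mm above the floor, stop plate 53 mm high at the low end, other end open. The grey floor slopes 9 degrees down to the stop and is slick: a bottle let go on it slides down by itself. Origin under its middle on the worktop; its x points level towards the stop.
- tray_stop (a point): Foot of the tray's stop: on the channel floor, midway between the lips, 16 mm above the worktop. Frame tilted with the floor: x runs downhill along the floor, towards and out through the stop (the floor lies at negative x and rises to the open end at x = -185 mm), y across the channel, z square to the floor. Hold a bottle across the channel (along y), fingertips above the lips.
- specimen_cup: Bystander, loose: specimen cup with an orange lid, 60 mm diameter, 70 mm high, at the left by the wall. Origin at the centre of its underside.
- slide_case: Bystander, loose: closed flat blue slide box, 99 x 176 x 34 mm, at the right. Origin at the centre of its underside.
- clear_cup: Bystander, loose: specimen cup with a white lid, 60 mm diameter, 70 mm high, behind the work. Origin at the centre of its underside.
Mind the look-alikes: they are no part of the job. What is shaped like the black_bottle but blue or green is not meant. Leave any blue or green look-alike of the purple_bottle alone.

How it is judged:
By the outcome, as a careful person would: the job done as asked, in the order asked, and still so for the second after the job is handed in, with the robot touching nothing.
It also fails if it takes over 102 s, if anything falls off the work surface, if the arm or the gripper's body presses on something with over 40 N, if the wrist force passes 120 N, or if a joint passes its speed limit or range.

ROBOT

A 7-joint arm with a two-finger parallel gripper is mounted at the origin on a cart in front of the work surface, level with it; the furniture and walls round the work are solid. World frame = base frame: x ahead of the robot, y to its left, z up, the work surface at z = 0. Lengths are in m, angles in rad, forces in N, time in s.
With the tool pointing down it reaches from about 0.4 to 0.85 m from the base axis. Payload 10.4 kg.
Tool frame: the origin (TCP) lies midway between the tips of the shut fingers; the grasp point (between the pads) lies 19 mm behind it (manip.pinch_z is the distance from the TCP to the grasp point, in m); y points along the fingers, x is the direction in which the jaws open and shut, and the axes are right-handed (so a half turn about y gives the same grasp; the last joint's range is limited). The gripper opens to 85 mm and grips with 20 to 120 N. Pads are 22 mm wide; open, the fingers measure 114 mm over their backs; the gripper's body (76 mm by 85 mm) begins 54 mm behind the grasp point. The pads swing forward as they close: fully open they stand 13 mm farther back than shut.
Start: joints at [1.093, 0.332, -0.065, 1.46, 0.022, 1.35, -0.088], TCP at [0.275, -0.561, 0.231] pointing down, gripper open.
Joint ranges: [-2.6, 2.6], [-0.5, 2.12], [-1.47, 1.34], [0.16, 2.42], [-1.27, 4.41], [0.06, 2.06], [-2.6, 2.6]. Speed limits (rad/s): [2.22, 2.22, 2.79, 2.79, 3.14, 3.14, 3.14].

INTERFACE

Orientations are given as a unit quaternion [x, y, z, w].
In Python, from workcell import manip gives the robot as it stands.
- The arm moves only by the shell command python3 -m pendant 'ROWS' [OPENING] [FORCE]. ROWS is a JSON object of lists of equal length, an entry for each row: "offset": the shift along the tool's x, y, z scaled (see below), a list of three; "turn": the turn, a rotation vector about the tool's x, y, z scaled (see below), a list of three. A call has 1 to 12 rows; each row is the pose to reach, as a shift and turn from the pose measured when the call began, along the tool's axes at that moment; what a row does not reach only later rows make up. The controller multiplies each number of a shift by 200 mm and each number of a turn by 45 degrees. A row lasts 1/8 s, in which the tool goes at most 62.5 mm and 10.7 degrees, less where a joint would pass 70% of its speed; a pose out of reach is approached as far as the arm can. A call with a number of a shift or a turn outside -1 to 1 is refused whole. A call with a gripper value outside its range is refused whole. OPENING is the opening in per cent of the stroke, from 0 (shut) to 100 (fully open), set as the call begins (- or left out, the last holds). The fingers move at their own pace and stop on an object; FORCE is the grip in N (left out, the last holds). Time passes only in rows, so rows that repeat a pose let the fingers close. It gives the time, the measured TCP pose, the force and the opening at its end, in the units of the state.
- manip.get_obs(): the state, without advancing time (a new reading comes with each control period).
- manip.camera(name): name is "scene" or "side" or "wrist"; returns (picture, depth): 400x640x3 uint8, red, green, blue; 400x640 float32, m along the optical axis (not along the pixel's ray), 0 where there is no reading.
- manip.camera_model(name): a dict with "intrinsics" (3x3 intrinsics, pixels), "R" (3x3) and "t" (3): a world point X has camera coordinates R X + t; the wrist camera has in their place "tool_from_camera" (4x4, takes a point from camera to tool coordinates, whose origin is the TCP and whose axes are the tool frame's). Camera axes: x right, y down, z forward; pixel columns grow to the right and rows downward; lengths in m; the calibration is good to about 2 mm. A picture is of the moment at which its call begins: read the wrist's pose just before it. camera_model takes no time and is no camera call.
- manip.hand_in(): hands the job in, once; it reports no verdict.
The state is a dict: "clock": time; "joint_pos": joint angles; "joint_velocities": joint speeds; "tau": joint torques, N m; "position": TCP position; "ee_rot": TCP orientation; "ft_force": force on the tool from outside, world axes, zero at the start; "torque": the same for the moment, N m; "grip_width": opening from 0.0 (shut) to 1.0 (fully open).
Only numpy, scipy, OpenCV 4.12 (cv2) and the standard library are available. Lean on these libraries where they do the work, as an engineer would, in place of code of your own. Each camera call takes 0.05 s, during which the arm holds its last target. There are 200 camera calls.

## Working session

There is one attempt and no reset: what is moved stays moved. The work goes in short steps, Python scripts to look and compute and a shell command to move; the robot and the scene stay as the last step left them, time stands still between calls to the robot, and variables do not carry over. Pictures are saved under pics/ and viewed, about 12 in all and at most 16, crops included, and the job is handed in when it is done.

```bash
ls; mkdir -p pics; python3 - <<'E'
from workcell import manip
import cv2,numpy as np
o=manip.get_obs();print(o)
for n in("scene","side"):
    p,d=manip.camera(n);cv2.imwrite(f"pics/{n}0.png",p[:,:,::-1]);np.savez(f"{n}0.npz",p=p,d=d)
    print(n,manip.camera_model(n))
print(manip.camera_model("wrist"))
E
```

```text
pics
{'clock': 0.0, 'joint_pos': array([ 1.0933954 ,  0.33285134, -0.06472018,  1.46099286,  0.0216553 ,
        1.34991002, -0.08848912]), 'joint_velocities': array([ 0.00057335, -0.00143296,  0.00120662,  0.00066095, -0.00056446,
       -0.00140429,  0.00282889]), 'tau': array([-1.22843798e-03, -6.25450373e+01,  4.78203397e-02, -3.91599870e+01,
        1.59832399e-02,  1.01440237e-02,  1.64033651e-06]), 'position': array([ 0.27436391, -0.56111368,  0.23050422]), 'ee_rot': array([-0.59962475,  0.3748456 , -0.37392577,  0.60010037]), 'ft_force': array([ 0.47291136, -0.0011904 ,  0.41231164]), 'torque': array([-0.01826424, -0.01639861, -0.02251102]), 'grip_width': 1.002269547987264}
scene {'intrinsics': array([[395.07687224,   0.        , 315.19514576],
       [  0.        , 395.07687224, 200.97930245],
       [  0.        ,   0.        ,   1.        ]]), 'R': array([[ 0.60956736, -0.79271224,  0.00591099],
       [-0.42576229, -0.33366752, -0.84106626],
       [ 0.66869582,  0.51016986, -0.54089981]]), 't': array([-0.33928875,  0.26194274,  0.87130863])}
side {'intrinsics': array([[4
[... 181 characters left out ...]
5 , -0.01584653],
       [ 0.00573266, -0.49900325, -0.86658115],
       [-0.04170197,  0.86572221, -0.49878452]]), 't': array([-0.51712904,  0.0214864 ,  1.43016471])}
{'intrinsics': array([[283.87564677,   0.        , 314.31314815],
       [  0.        , 283.87564677, 203.55260513],
       [  0.        ,   0.        ,   1.        ]]), 'tool_from_camera': array([[ 9.99998790e-01,  1.30043719e-03, -8.53175126e-04,
        -1.26054777e-04],
       [ 1.18813081e-03, -2.84726393e-01,  9.58608090e-01,
        -1.43564005e-01],
       [ 1.00368814e-03, -9.58607944e-01, -2.84727594e-01,
         7.21261887e-02],
       [ 0.00000000e+00,  0.00000000e+00,  0.00000000e+00,
         1.00000000e+00]])}
```

View pics/scene0.png

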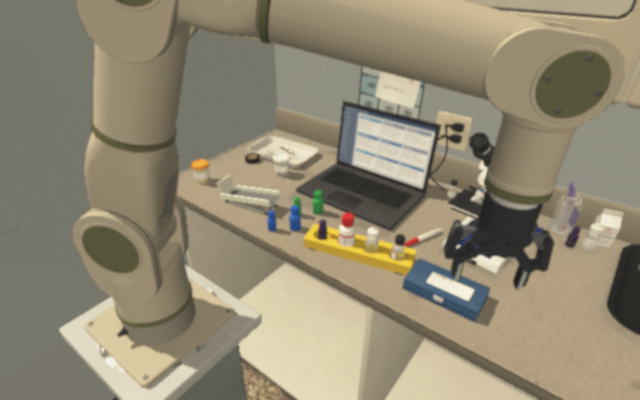

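View pics/side0.png

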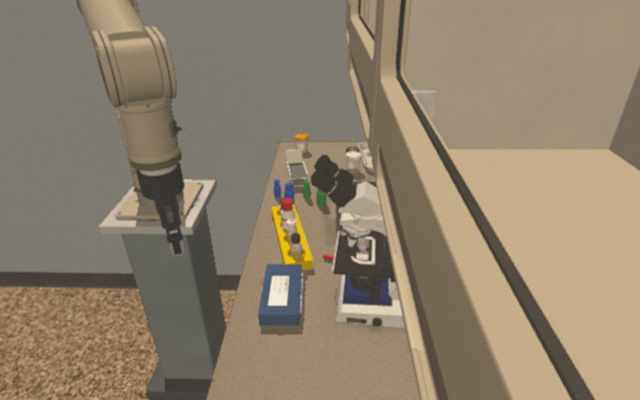

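```bash
cat > h.py <<'E'
from workcell import manip
import cv2,numpy as np
from scipy.spatial.transform import Rotation as Ro
def ray(name,u,v,z):
    m=manip.camera_model(name);K,R,t=m["intrinsics"],m["R"],m["t"]
    d=R.T@np.linalg.inv(K)@[u,v,1];c=-R.T@t
    return c+d*(z-c[2])/d[2]
def cloud(name,d,m=None):
    m=m or manip.camera_model(name);K,R,t=m["intrinsics"],m["R"],m["t"]
    v,u=np.mgrid[:400,:640]
    P=np.stack([u,v,np.ones_like(u)],-1)@np.linalg.inv(K).T*d[...,None]
    return (P-t)@R
def wrist():
    o=manip.get_obs();p,d=manip.camera("wrist");m=manip.camera_model("wrist")
    T=np.eye(4);T[:3,:3]=Ro.from_quat(o["ee_rot"]).as_matrix();T[:3,3]=o["position"]
    W=T@m["tool_from_camera"];R=W[:3,:3].T
    m2=dict(intrinsics=m["intrinsics"],R=R,t=-R@W[:3,3]);return p,d,m2,o
E
python3 - <<'E'
from h import *
a=np.load("scene0.npz");b=np.load("side0.npz")
i1=cv2.resize(a["p"][140:280,170:430],None,fx=2.9,fy=2.9,interpolation=2)
i2=cv2.resize(b["p"][125:285,240:390],None,fx=2.5,fy=2.5,interpolation=2)[:,:,:]
cv2.imwrite("pics/c1.png",i1[:,:,::-1])
for n,s in(("scene",a),("side",b)):
    P=cloud(n,s["d"]);hsv=cv2.cvtColor(s["p"],cv2.COLOR_RGB2HSV)
    m=(hsv[...,0]>18)&(hsv[...,0]<32)&(hsv[...,1]>170)&(hsv[...,2]>120)&(s["d"]>0)
    n_,l,st,_=cv2.connectedComponentsWithStats(m.astype('uint8'));k=1+st[1:,4].argmax()
    Q=P[(l==k)];t=Q[(Q[:,2]>.022)&(Q[:,2]<.038)]
    r=cv2.minAreaRect((t[:,:2]*1000).astype('float32'));print(n,len(t),np.median(t[:,2]),r,cv2.boxPoints(r))
P=cloud("scene",a["d"])
for u,v in[(322,229),(347,219),(347,232),(372,233),(399,240),(223,185),(277,205),(250,195),(250,186)]:print(u,v,P[v,u].round(3),ray("scene",u,v,.07).round(3))
E
```

```text
scene 1118 0.028792630956150214 ((459.2379150390625, -219.72755432128906), (74.44550323486328, 290.08160400390625), 15.038291931152344) [[ 385.657    -89.31199]
 [ 460.92288 -369.45908]
 [ 532.81885 -350.14313]
 [ 457.55295  -69.99603]]
side 733 0.02907052287833027 ((463.9629821777344, -218.6174774169922), (73.43658447265625, 295.2071838378906), 14.121797561645508) [[ 392.34143  -84.43325]
 [ 464.36725 -370.71906]
 [ 535.58453 -352.8017 ]
 [ 463.55872  -66.5159 ]]
322 229 [ 0.428 -0.122  0.053] [ 0.41  -0.135  0.07 ]
347 219 [ 0.444 -0.189  0.107] [ 0.488 -0.162  0.07 ]
347 232 [ 0.437 -0.195  0.072] [ 0.439 -0.194  0.07 ]
372 233 [ 0.458 -0.256  0.085] [ 0.476 -0.248  0.07 ]
399 240 [ 0.476 -0.323  0.084] [ 0.493 -0.317  0.07 ]
223 185 [0.426 0.274 0.048] [0.403 0.243 0.07 ]
277 205 [0.493 0.104 0.006] [0.422 0.035 0.07 ]
250 195 [0.458 0.186 0.028] [0.413 0.135 0.07 ]
250 186 [ 0.531  0.264 -0.001] [0.45  0.173 0.07 ]
```

View pics/c1.png

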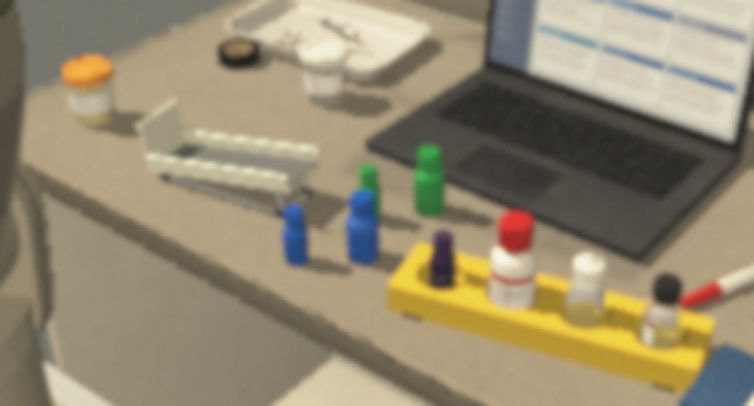

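```bash
python3 - <<'E'
from h import *
for n in("scene","side"):
    s=np.load(n+"0.npz");P=cloud(n,s["d"]);hsv=cv2.cvtColor(s["p"],cv2.COLOR_RGB2HSV)
    m=(s["d"]>0)&(P[...,0]>.33)&(P[...,0]<.6)&(P[...,1]>.02)&(P[...,1]<.35)&(P[...,2]>.012)&(P[...,2]<.12)&(hsv[...,1]<90)
    c,l,st,_=cv2.connectedComponentsWithStats(m.astype('uint8'))
    for k in range(1,c):
        if st[k,4]<40: continue
        Q=P[l==k];print(n,st[k],Q.min(0).round(3),Q.max(0).round(3))
        r=cv2.minAreaRect((Q[:,:2]*1000).astype('float32'));print(r,cv2.boxPoints(r).round())
        print(Q[Q[:,2]>.058][::4].round(3).tolist()[:14])
o=manip.get_obs();R=Ro.from_quat(o["ee_rot"]).as_matrix();print(R.round(3))
E
```

```text
scene [ 217  174   64   37 1014] [0.405 0.084 0.012] [0.501 0.286 0.069]
((453.6803283691406, 185.29400634765625), (70.13898468017578, 196.01173400878906), 8.918710708618164) [[404. 277.]
 [434.  83.]
 [504.  94.]
 [473. 288.]]
[[0.466, 0.281, 0.069], [0.454, 0.283, 0.066], [0.445, 0.282, 0.066], [0.46, 0.281, 0.06], [0.444, 0.277, 0.065], [0.435, 0.281, 0.064], [0.423, 0.277, 0.067], [0.442, 0.276, 0.059], [0.426, 0.276, 0.063], [0.412, 0.273, 0.066], [0.427, 0.273, 0.059], [0.416, 0.274, 0.06], [0.411, 0.273, 0.059], [0.435, 0.092, 0.058]]
side [286 150  22  35 516] [0.408 0.08  0.013] [0.5   0.287 0.069]
((454.5933837890625, 185.53085327148438), (64.73955535888672, 203.47972106933594), 9.292691230773926) [[406. 281.]
 [439.  80.]
 [503.  90.]
 [470. 291.]]
[[0.428, 0.28, 0.066], [0.444, 0.278, 0.067], [0.46, 0.277, 0.068], [0.409, 0.275, 0.064], [0.425, 0.276, 0.064], [0.441, 0.273, 0.065], [0.456, 0.281, 0.062], [0.409, 0.274, 0.06], [0.425, 0.271, 0.062], [0.44, 0.275, 0.06], [0.441, 0.08, 0.059]]
[[ 0.439 -0.001  0.898]
 [-0.898  0.001  0.439]
 [-0.001 -1.    -0.   ]]
```

```bash
python3 -m pendant '{"offset":[[-0.13,-0.05,0.2],[-0.26,-0.1,0.4],[-0.39,-0.1,0.6],[-0.52,-0.1,0.79],[-0.52,-0.1,0.79],[-0.52,-0.1,0.79]],"turn":[[0,-0.22,0],[0,-0.44,0],[0,-0.65,0],[0,-0.87,0],[0,-0.87,0],[0,-0.87,0]]}' 100
cat >> h.py <<'E'
def go(target,xdir,down=(0,0,-1)):
    "print the offset and turn (controller units) to a TCP target with tool x along xdir, tool y along down"
    o=manip.get_obs();R=Ro.from_quat(o["ee_rot"]).as_matrix()
    y=np.array(down,float);y/=np.linalg.norm(y);x=np.array(xdir,float);x-=y*(x@y);x/=np.linalg.norm(x)
    G=np.stack([x,y,np.cross(x,y)],1)
    print("offset",(R.T@(np.array(target)-o["position"])/.2).round(3),"turn",(Ro.from_matrix(R.T@G).as_rotvec()/(np.pi/4)).round(3),"pos",o["position"].round(4))
RX=np.array([.968,.25,0])
E
python3 -c "
from h import *
go([.465,-.235,.25],RX)"
```

```text
clock: 0.85
position: [0.3701, -0.3989, 0.2505]
ee_rot: [-0.69, 0.153, -0.152, 0.691]
ft_force: [0.4, -0.2, 0.3]
grip_width: 0.998
offset [0.085 0.003 0.943] turn [-0.001 -0.875 -0.002] pos [ 0.3701 -0.3989  0.2505]
```

```bash
python3 -m pendant '{"offset":[[0.02,0,0.24],[0.04,0,0.47],[0.06,0,0.71],[0.085,0,0.94],[0.085,0,0.94],[0.085,0,0.94]],"turn":[[0,-0.22,0],[0,-0.44,0],[0,-0.66,0],[0,-0.875,0],[0,-0.875,0],[0,-0.875,0]]}' 100
python3 - <<'E'
from h import *
p,d,m,o=wrist();cv2.imwrite("pics/w1.png",p[:,:,::-1]);print(o["position"],o["joint_pos"].round(2))
P=cloud("",d,m)
c0=np.array([.4615,-.219])
Q=P.reshape(-1,3)[(d.ravel()>0)]
RY=np.array([-.25,.968])
for n,s in(("purple",.105),("red",.035),("dropper",-.035),("black",-.105)):
    c=c0+RY*s;k=(np.hypot(*(Q[:,:2]-c).T)<.033)&(Q[:,2]>.045);q=Q[k];top=q[:,2].max();cap=q[q[:,2]>top-.008]
    print(n,c.round(3),k.sum(),"top",top.round(3),"capmean",cap.mean(0).round(4),"ext",np.ptp(cap,0).round(3),"midall",((q.min(0)+q.max(0))/2).round(4))
hsv=cv2.cvtColor(p,cv2.COLOR_RGB2HSV)
y=(hsv[...,0]>18)&(hsv[...,0]<32)&(hsv[...,1]>170)&(hsv[...,2]>120)&(d>0)&(abs(P[...,2]-.03)<.006)
print(cv2.minAreaRect((P[y][:,:2]*1000).astype('float32')),np.median(P[y][:,2]))
E
```

```text
clock: 1.6
position: [0.4639, -0.2373, 0.2503]
ee_rot: [-0.701, -0.087, 0.088, 0.702]
ft_force: [-0.6, 0.4, -0.2]
grip_width: 0.998
[ 0.46388825 -0.23731983  0.25027797] [ 0.8   0.12 -0.45  1.68  0.05  1.35  0.59]
purple [ 0.435 -0.117] 470 top 0.079 capmean [ 0.4376 -0.1149  0.0767] ext [0.019 0.018 0.008] midall [ 0.4374 -0.116   0.0621]
red [ 0.453 -0.185] 1159 top 0.351 capmean [ 0.4658 -0.2152  0.3512] ext [0. 0. 0.] midall [ 0.4548 -0.1884  0.2113]
dropper [ 0.47  -0.253] 7177 top 0.345 capmean [ 0.4608 -0.2268  0.3405] ext [0.027 0.009 0.008] midall [ 0.4663 -0.2426  0.1951]
black [ 0.488 -0.321] 722 top 0.09 capmean [ 0.4889 -0.3163  0.088 ] ext [0.025 0.025 0.008] midall [ 0.4891 -0.3156  0.0677]
((463.3721618652344, -216.32443237304688), (74.16199493408203, 291.1373596191406), 14.283102035522461) 0.030862594317132112
```

View pics/w1.png

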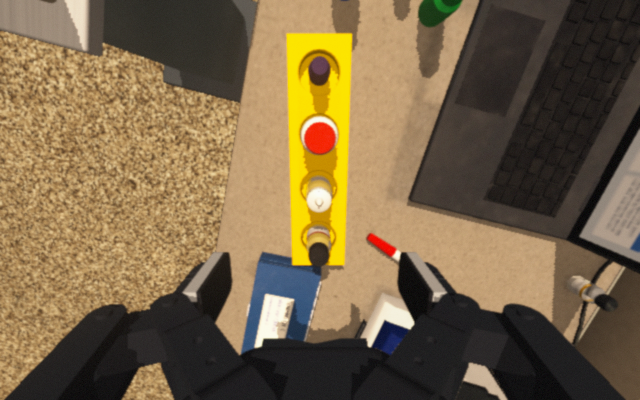

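```bash
python3 - <<'E'
from h import *
p,d,m,o=wrist();P=cloud("",d,m);Q=P[d>0]
a=np.radians(14.4);RY=np.array([-np.sin(a),np.cos(a)]);c0=np.array([.4634,-.2163])
for n,s in(("purple",.105),("red",.035),("dropper",-.035),("black",-.105)):
    c=c0+RY*s;q=Q[(np.hypot(*(Q[:,:2]-c).T)<.03)&(Q[:,2]>.04)&(Q[:,2]<.13)];top=np.percentile(q[:,2],99);cap=q[q[:,2]>top-.006]
    print(n,c.round(4),"top",top.round(3),"cap",((cap.min(0)+cap.max(0))/2).round(4),"ext",np.ptp(cap,0).round(3))
go([.472,-.25,.12],[np.cos(a),np.sin(a),0])
E
```

```text
purple [ 0.4373 -0.1146] top 0.079 cap [ 0.4375 -0.1144  0.0758] ext [0.019 0.019 0.006]
red [ 0.4547 -0.1824] top 0.114 cap [ 0.4545 -0.1824  0.1123] ext [0.031 0.031 0.005]
dropper [ 0.4721 -0.2502] top 0.096 cap [ 0.4716 -0.251   0.094 ] ext [0.011 0.01  0.007]
black [ 0.4895 -0.318 ] top 0.09 cap [ 0.489  -0.3173  0.0872] ext [0.024 0.024 0.006]
offset [ 0.026  0.652 -0.071] turn [-0.002 -0.004 -0.002] pos [ 0.4637 -0.2375  0.2503]
```

```bash
python3 -m pendant '{"offset":[[0.026,0.1,-0.068],[0.026,0.35,-0.068],[0.026,0.6,-0.068],[0.026,0.8,-0.068],[0.026,0.93,-0.068],[0.026,1.0,-0.068],[0.026,1.0,-0.068]],"turn":[[0,0,0],[0,0,0],[0,0,0],[0,0,0],[0,0,0],[0,0,0],[0,0,0]]}' 80
python3 -c "
from h import *
go([.4716,-.2507,.037],[.9686,.2487,0])"
```

```text
clock: 2.58
position: [0.4712, -0.2498, 0.0499]
ee_rot: [-0.701, -0.086, 0.088, 0.702]
ft_force: [-0.1, -0.7, 1.2]
grip_width: 0.802
offset [ 0.001  0.064 -0.005] turn [-0.003 -0.006 -0.003] pos [ 0.4712 -0.2498  0.0499]
```

```bash
python3 -m pendant '{"offset":[[0,0.065,-0.005],[0,0.065,-0.005]],"turn":[[0,0,0],[0,0,0]]}' 
python3 -m pendant '{"offset":[[0,0,0],[0,0,0],[0,0,0],[0,0,0],[0,0,0],[0,0,0]],"turn":[[0,0,0],[0,0,0],[0,0,0],[0,0,0],[0,0,0],[0,0,0]]}' 0 30
python3 -m pendant '{"offset":[[0,-0.05,0],[0,-0.15,0],[0,-0.3,0],[0,-0.5,0],[0,-0.7,0],[0,-0.8,0],[0,-0.8,0]],"turn":[[0,0,0],[0,0,0],[0,0,0],[0,0,0],[0,0,0],[0,0,0],[0,0,0]]}'
python3 - <<'E'
from h import *
p,d,m,o=wrist();cv2.imwrite("pics/w2.png",p[:,:,::-1]);print(o["joint_pos"].round(2))
E
```

```text
clock: 2.82
position: [0.471, -0.251, 0.0365]
ee_rot: [-0.701, -0.086, 0.088, 0.702]
ft_force: [-0.2, 0.3, 0.0]
grip_width: 0.804
clock: 3.58
position: [0.4714, -0.2511, 0.037]
ee_rot: [-0.701, -0.086, 0.088, 0.702]
ft_force: [0.3, 0.3, 5.5]
grip_width: 0.378
clock: 4.45
position: [0.4725, -0.2515, 0.1987]
ee_rot: [0.702, 0.087, -0.087, -0.702]
ft_force: [0.3, 0.8, -0.8]
grip_width: 0.371
[ 0.8   0.19 -0.44  1.72  0.08  1.25  0.58]
```

View pics/w2.png

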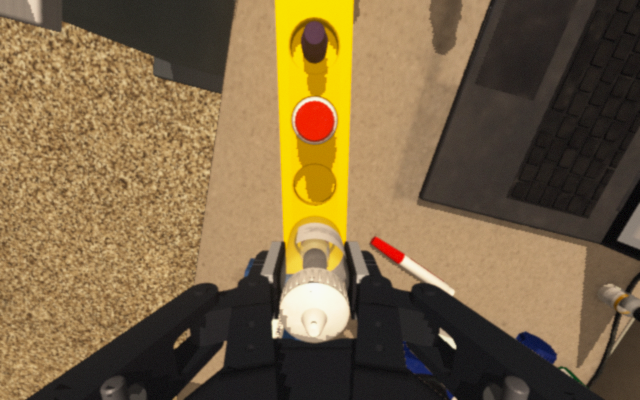

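```bash
python3 -m pendant '{"offset":[[0,-0.05,0.08],[0,-0.1,0.24],[0,-0.15,0.44],[0,-0.2,0.65],[0,-0.25,0.85],[0,-0.25,0.97],[0,-0.25,1.0]],"turn":[[0,0,0],[0,0,0],[0,0,0],[0,0,0],[0,0,0],[0,0,0],[0,0,0]]}'
python3 -c "
from h import *
go([.455,.12,.25],[.987,.158,0])"
```

```text
clock: 5.38
position: [0.4227, -0.0563, 0.247]
ee_rot: [-0.702, -0.087, 0.088, 0.702]
ft_force: [1.1, -0.4, -0.9]
grip_width: 0.374
offset [ 0.373 -0.015  0.815] turn [-0.001  0.114 -0.003] pos [ 0.4227 -0.0563  0.247 ]
```

```bash
python3 -m pendant '{"offset":[[0.04,0,0.08],[0.12,0,0.24],[0.2,0,0.42],[0.3,-0.01,0.62],[0.36,-0.01,0.76],[0.373,-0.015,0.815],[0.373,-0.015,0.815]],"turn":[[0,0.02,0],[0,0.04,0],[0,0.06,0],[0,0.09,0],[0,0.11,0],[0,0.114,0],[0,0.114,0]]}'
python3 - <<'E'
from h import *
p,d,m,o=wrist();cv2.imwrite("pics/w3.png",p[:,:,::-1]);np.savez("w3.npz",p=p,d=d,R=m["R"],t=m["t"],K=m["intrinsics"]);print(o["position"])
P=cloud("",d,m);hsv=cv2.cvtColor(p,cv2.COLOR_RGB2HSV)
k=(d>0)&(P[...,0]>.38)&(P[...,0]<.53)&(P[...,1]>.13)&(P[...,1]<.32)&(P[...,2]>.012)&(P[...,2]<.08)
q=P[k];print(k.sum(),q.min(0),q.max(0));r=cv2.minAreaRect((q[:,:2]*1000).astype('float32'));print(r,cv2.boxPoints(r).round())
E
```

```text
clock: 6.25
position: [0.4551, 0.1194, 0.2495]
ee_rot: [-0.705, -0.055, 0.057, 0.705]
ft_force: [0.1, 0.6, 0.0]
grip_width: 0.377
[0.45507669 0.11938895 0.24952243]
8428 [0.40487052 0.13002717 0.01386059] [0.49618417 0.28950072 0.07134261]
((450.3158874511719, 205.0535888671875), (66.748779296875, 161.68685913085938), 9.198395729064941) [[404. 280.]
 [430. 120.]
 [496. 131.]
 [470. 290.]]
```

View pics/w3.png

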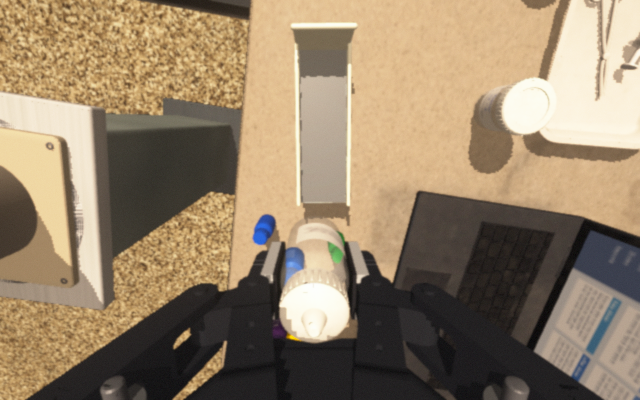

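```bash
python3 - <<'E'
from h import *
s=np.load("w3.npz");P=cloud("",s["d"],dict(intrinsics=s["K"],R=s["R"],t=s["t"]))
f=P[60:195,306:342].reshape(-1,3);A=np.c_[f[:,:2],np.ones(len(f))];c=np.linalg.lstsq(A,f[:,2],rcond=None)[0]
print("plane",c,"slope",np.degrees(np.arctan(np.hypot(*c[:2]))),"downhill az",np.degrees(np.arctan2(-c[1],-c[0])),"rms",(A@c-f[:,2]).std())
g=np.array([-np.sin(np.radians(9.15)),np.cos(np.radians(9.15)),0]);l=np.array([g[1],-g[0],0])
k=(s["d"]>0);Q=P[k];h=Q[:,2]-(Q[:,:2]@c[:2]+c[2])
c0=np.array([.4525,.186,0]);S=(Q-c0)@g;L=(Q-c0)@l
for a in(-.08,-.04,0,.04,.08):
    j=(abs(S-a)<.008)&(h>.009)&(h<.02)&(abs(L)<.05);x=L[j];print(a,"lips",x[x<0].mean().round(4),x[x>0].mean().round(4),(x[x<0].max()).round(4),x[x>0].min().round(4))
j=(abs(L)<.024)&(S>.05)&(S<.13)
for a in(.01,.02,.03,.04,.05): 
    i=j&(abs(h-a)<.004);print("stop h",a,S[i].min().round(4) if i.any() else None,np.median(S[i]).round(4) if i.any() else None)
i=(abs(L)<.02)&(abs(h)<.004);print("floor S",S[i].min(),S[i].max())
E
```

```text
plane [-0.07673325 -0.16404046  0.09794152] slope 10.26501801160899 downhill az 64.93120455550736 rms 0.02436552216898466
-0.08 lips -0.0283 0.032 -0.0264 0.0306
-0.04 lips -0.0286 0.0319 -0.0273 0.0301
0 lips -0.0289 0.0313 -0.0271 0.0294
0.04 lips -0.0295 0.0314 -0.0279 0.0297
0.08 lips -0.0295 0.0311 -0.0277 0.0292
stop h 0.01 0.0881 0.0894
stop h 0.02 0.0896 0.0909
stop h 0.03 0.091 0.0925
stop h 0.04 0.0925 0.0939
stop h 0.05 0.0938 0.0964
floor S -0.09525863877431745 0.08860502412741304
```

```bash
cat >> h.py <<'E'
_a=np.radians(9.15);_g=np.array([-np.sin(_a),np.cos(_a),0]);LX=np.array([_g[1],-_g[0],0]);_t=np.radians(9)
N=_g*np.sin(_t)+np.array([0,0,1])*np.cos(_t);GD=_g*np.cos(_t)-np.array([0,0,1])*np.sin(_t);F=np.array([.4398,.2731,.016])
def place(x,hb,up): # x along slope (m), hb TCP above bottle base, up above the floor
    go(F+GD*x+N*(hb+up),LX,-N)
E
python3 -c "
from h import *
place(-.0205,.023,.09)"
```

```text
offset [0.047 0.594 0.762] turn [-0.2   -0.003 -0.005] pos [0.4551 0.1186 0.2495]
```

```bash
python3 -m pendant '{"offset":[[0.005,0.05,0.1],[0.02,0.15,0.28],[0.03,0.3,0.48],[0.04,0.45,0.66],[0.047,0.55,0.74],[0.047,0.594,0.762],[0.047,0.594,0.762]],"turn":[[-0.03,0,0],[-0.07,0,0],[-0.12,0,0],[-0.17,0,0],[-0.2,0,0],[-0.2,0,0],[-0.2,0,0]]}'
python3 -c "
from h import *
place(-.0205,.023,.003)"
```

```text
clock: 7.18
position: [0.4406, 0.2691, 0.1305]
ee_rot: [0.758, 0.058, -0.052, -0.647]
ft_force: [0.3, 0.2, 0.6]
grip_width: 0.369
offset [0.001 0.432 0.007] turn [ 0.    -0.004 -0.006] pos [0.4406 0.2691 0.1305]
```

```bash
python3 -m pendant '{"offset":[[0,0.08,0],[0,0.2,0.003],[0,0.3,0.005],[0,0.37,0.007],[0,0.41,0.007],[0,0.432,0.007],[0,0.432,0.007],[0,0.432,0.007]],"turn":[[0,0,0],[0,0,0],[0,0,0],[0,0,0],[0,0,0],[0,0,0],[0,0,0],[0,0,0]]}'
python3 - <<'E'
from h import *
o=manip.get_obs();print(o["ft_force"],o["position"])
p,d=manip.camera("side");cv2.imwrite("pics/s2.png",cv2.resize(p[130:215,250:360],None,fx=6,fy=6,interpolation=2)[:,:,::-1])
place(-.0205,.023,.0)
E
```

```text
clock: 8.18
position: [0.4423, 0.2573, 0.0453]
ee_rot: [0.758, 0.058, -0.052, -0.647]
ft_force: [0.4, -0.2, -0.7]
grip_width: 0.37
[ 0.39743556 -0.2009471  -0.66749097] [0.44232534 0.25733544 0.04534196]
offset [ 0.     0.017 -0.   ] turn [ 0.    -0.004 -0.005] pos [0.4423 0.2573 0.0453]
```

View pics/s2.png

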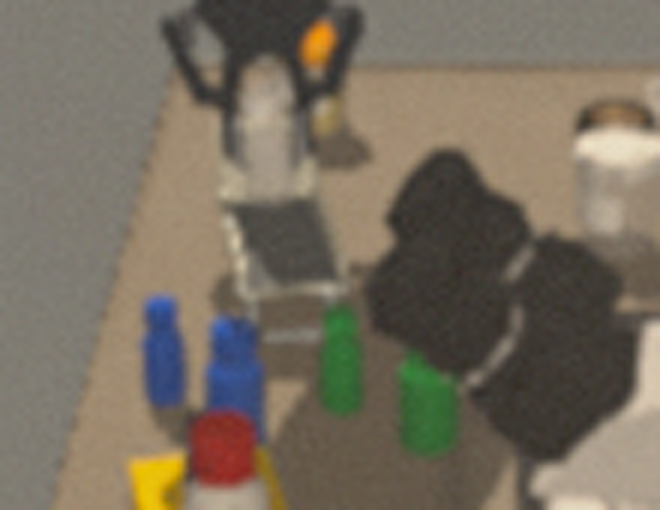

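```bash
python3 -m pendant '{"offset":[[0,0.01,0],[0,0.01,0]],"turn":[[0,0,0],[0,0,0]]}'
python3 -m pendant '{"offset":[[0,0.01,0],[0,0.01,0],[0,0.01,0],[0,0.01,0],[0,0.01,0],[0,0.01,0]],"turn":[[0,0,0],[0,0,0],[0,0,0],[0,0,0],[0,0,0],[0,0,0]]}' 62
python3 -m pendant '{"offset":[[0,-0.1,0],[0,-0.3,0],[0,-0.5,0],[0,-0.7,0],[0,-0.85,-0.2],[0,-0.9,-0.45],[0,-0.9,-0.7],[0,-0.9,-0.8]],"turn":[[0,0,0],[0,0,0],[0,0,0],[0,0,0],[0,0,0],[0.1,0,0],[0.2,0,0],[0.2,0,0]]}'
python3 - <<'E'
from h import *
p,d,m,o=wrist();cv2.imwrite("pics/w4.png",p[:,:,::-1]);P=cloud("",d,m)
q=P[(d>0)&(P[...,1]>.2)&(P[...,1]<.31)&(abs(P[...,0]-.44)<.03)&(P[...,2]>.075)&(P[...,2]<.13)]
print("dropper tip",q[q[:,2]>q[:,2].max()-.006].mean(0) if len(q) else None)
for x in(-.0165,-.0205):print("expected tip",F+GD*x+N*.082)
a=np.radians(14.3);go([.489,-.3175,.12],[np.cos(a),np.sin(a),0])
E
```

```text
clock: 8.48
position: [0.4424, 0.257, 0.0433]
ee_rot: [0.758, 0.058, -0.052, -0.647]
ft_force: [-0.1, 0.2, 0.3]
grip_width: 0.376
clock: 9.22
position: [0.4424, 0.2566, 0.0414]
ee_rot: [0.758, 0.058, -0.052, -0.647]
ft_force: [-0.6, 0.4, -0.7]
grip_width: 0.619
clock: 10.22
position: [0.4643, 0.1242, 0.2461]
ee_rot: [0.705, 0.052, -0.053, -0.705]
ft_force: [-0.3, 0.5, 0.4]
grip_width: 0.621
dropper tip [0.44100047 0.26714698 0.09933205]
expected tip [0.44035168 0.26967491 0.09957161]
expected tip [0.44097992 0.26577443 0.10019735]
offset [-0.207  0.635 -2.197] turn [ 0.002 -0.127 -0.002] pos [0.4646 0.1234 0.2461]
```

View pics/w4.png

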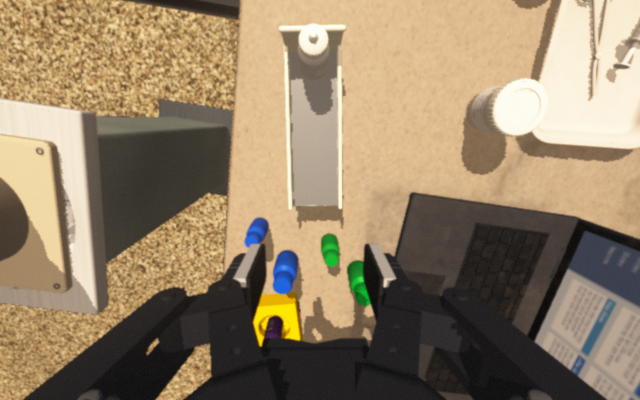

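```bash
python3 -m pendant '{"offset":[[-0.01,0,-0.12],[-0.04,0,-0.36],[-0.07,0,-0.62],[-0.09,0,-0.86],[-0.1,0,-1],[-0.1,0,-1]],"turn":[[0,0,0],[0,-0.03,0],[0,-0.07,0],[0,-0.1,0],[0,-0.127,0],[0,-0.127,0]]}' 80
python3 -m pendant '{"offset":[[0.01,0,-0.15],[0.03,0,-0.42],[0.05,0,-0.7],[0.07,0,-0.94],[0.07,0,-1.0],[0.07,0,-1]],"turn":[[0,0,0],[0,0,0],[0,0,0],[0,0,0],[0,0,0],[0,0,0]]}'
python3 -c "
from h import *
a=np.radians(14.3);go([.489,-.3175,.12],[np.cos(a),np.sin(a),0])"
```

```text
clock: 11.02
position: [0.4747, -0.0782, 0.2473]
ee_rot: [0.702, 0.087, -0.088, -0.701]
ft_force: [-0.3, 0.2, 0.8]
grip_width: 0.804
clock: 11.78
position: [0.5377, -0.2681, 0.2476]
ee_rot: [0.702, 0.087, -0.088, -0.701]
ft_force: [0.6, 0.5, -0.4]
grip_width: 0.799
offset [-0.296  0.638 -0.179] turn [ 0.001 -0.002 -0.001] pos [ 0.5377 -0.2681  0.2476]
```

```bash
python3 -m pendant '{"offset":[[-0.15,0.05,-0.09],[-0.27,0.25,-0.17],[-0.296,0.5,-0.18],[-0.296,0.7,-0.18],[-0.296,0.88,-0.18],[-0.296,0.98,-0.18],[-0.296,0.98,-0.18]],"turn":[[0,0,0],[0,0,0],[0,0,0],[0,0,0],[0,0,0],[0,0,0],[0,0,0]]}' 80
python3 -c "
from h import *
a=np.radians(14.3);go([.489,-.3175,.036],[np.cos(a),np.sin(a),0])"
```

```text
clock: 12.65
position: [0.489, -0.3164, 0.0513]
ee_rot: [-0.702, -0.087, 0.089, 0.702]
ft_force: [-0.9, -0.2, -1.0]
grip_width: 0.805
offset [-0.001  0.077 -0.005] turn [-0.001 -0.    -0.002] pos [ 0.489  -0.3164  0.0513]
```

```bash
python3 -m pendant '{"offset":[[0,0.077,-0.005],[0,0.077,-0.005]],"turn":[[0,0,0],[0,0,0]]}' 
python3 -m pendant '{"offset":[[0,0,0],[0,0,0],[0,0,0],[0,0,0],[0,0,0],[0,0,0]],"turn":[[0,0,0],[0,0,0],[0,0,0],[0,0,0],[0,0,0],[0,0,0]]}' 0 30
python3 -m pendant '{"offset":[[0,-0.05,0],[0,-0.15,0],[0,-0.3,0],[0,-0.5,0],[0,-0.7,0.08],[0,-0.85,0.24],[0,-0.95,0.46],[0,-0.95,0.68],[0,-0.95,0.88],[0,-0.95,0.98],[0,-0.95,1]],"turn":[[0,0,0],[0,0,0],[0,0,0],[0,0,0],[0,0,0],[0,0,0],[0,0,0],[0,0,0],[0,0,0],[0,0,0],[0,0,0]]}'
python3 -m pendant '{"offset":[[0.02,0,0.08],[0.06,0,0.24],[0.12,0,0.46],[0.19,0,0.7],[0.25,0,0.9],[0.28,0,0.98],[0.28,0,1]],"turn":[[0,0.02,0],[0,0.04,0],[0,0.06,0],[0,0.09,0],[0,0.11,0],[0,0.114,0],[0,0.114,0]]}'
python3 -c "
from h import *
place(-.056,.022,.1)"
```

```text
clock: 12.9
position: [0.489, -0.3171, 0.0355]
ee_rot: [-0.701, -0.087, 0.089, 0.702]
ft_force: [-0.2, 0.4, -0.2]
grip_width: 0.799
clock: 13.65
position: [0.4893, -0.3174, 0.0362]
ee_rot: [-0.702, -0.087, 0.089, 0.702]
ft_force: [-2.0, 0.3, 6.5]
grip_width: 0.369
clock: 15.02
position: [0.4403, -0.1231, 0.227]
ee_rot: [0.702, 0.088, -0.089, -0.701]
ft_force: [0.0, -0.5, 0.2]
grip_width: 0.369
clock: 15.9
position: [0.4456, 0.0845, 0.2269]
ee_rot: [0.705, 0.057, -0.057, -0.705]
ft_force: [0.7, -0.7, -0.8]
grip_width: 0.375
offset [0.123 0.408 0.755] turn [-0.2    0.002 -0.001] pos [0.4456 0.0845 0.2269]
```

```bash
python3 -m pendant '{"offset":[[0.01,0.03,0.1],[0.04,0.1,0.28],[0.08,0.2,0.48],[0.11,0.32,0.66],[0.123,0.39,0.74],[0.123,0.408,0.755],[0.123,0.408,0.755]],"turn":[[-0.03,0,0],[-0.07,0,0],[-0.12,0,0],[-0.17,0,0],[-0.2,0,0],[-0.2,0,0],[-0.2,0,0]]}'
python3 -c "
from h import *
place(-.056,.022,.001)"
```

```text
clock: 16.77
position: [0.4462, 0.236, 0.1452]
ee_rot: [0.758, 0.06, -0.052, -0.647]
ft_force: [0.1, -0.4, -0.5]
grip_width: 0.37
offset [-0.002  0.494  0.007] turn [ 0.001  0.    -0.002] pos [0.4462 0.236  0.1452]
```

```bash
python3 -m pendant '{"offset":[[0,0.08,0],[0,0.2,0.003],[0,0.32,0.005],[0,0.41,0.007],[0,0.46,0.007],[0,0.49,0.007],[0,0.494,0.007],[0,0.494,0.007]],"turn":[[0,0,0],[0,0,0],[0,0,0],[0,0,0],[0,0,0],[0,0,0],[0,0,0],[0,0,0]]}'
python3 -m pendant '{"offset":[[0,0,0],[0,0,0],[0,0,0],[0,0,0],[0,0,0],[0,0,0]],"turn":[[0,0,0],[0,0,0],[0,0,0],[0,0,0],[0,0,0],[0,0,0]]}' 62
python3 -m pendant '{"offset":[[0,-0.1,0],[0,-0.3,0],[0,-0.5,0],[0,-0.7,0],[0,-0.85,-0.2],[0,-0.9,-0.45],[0,-0.9,-0.65],[0,-0.9,-0.65]],"turn":[[0,0,0],[0,0,0],[0,0,0],[0,0,0],[0,0,0],[0.1,0,0],[0.2,0,0],[0.2,0,0]]}'
cat > chk.py <<'E'
from h import *
import sys
p,d,m,o=wrist();cv2.imwrite(sys.argv[1],p[:,:,::-1]);P=cloud("",d,m)
Q=P[d>0]-F;S=Q@GD;L=Q@LX;H=Q@N
i=(abs(L)<.05)&(S>-.19)&(S<.03)
k=(abs(L)<.022)&(H>.03)&(S<-.003)&(S>-.15)
im=np.zeros((20,16));print("top height (mm) by 5 mm slope bins:")
for a in np.arange(-.145,0,.005):
    j=k&(S>=a)&(S<a+.005);print(int(a*1000),int(H[j].max()*1000) if j.any() else "-",end="; ")
print()
for lo,hi,n in((.076,.09,"dropper tip"),(.066,.076,"black top")):
    j=k&(H>lo)&(H<hi);print(n,j.sum(),"S",S[j].min().round(4),S[j].max().round(4),"L",L[j].mean().round(4)) if j.any() else 0
E
python3 chk.py pics/w5.png
python3 -c "
from h import *
a=np.radians(14.3);go([.4375,-.1145,.16],[np.cos(a),np.sin(a),0])"
```

```text
clock: 17.77
position: [0.4486, 0.2224, 0.0479]
ee_rot: [0.758, 0.061, -0.052, -0.647]
ft_force: [0.3, 0.2, -0.4]
grip_width: 0.368
clock: 18.52
position: [0.4486, 0.2223, 0.0479]
ee_rot: [0.758, 0.061, -0.052, -0.647]
ft_force: [1.3, -0.9, 0.2]
grip_width: 0.621
clock: 19.52
position: [0.4662, 0.1184, 0.2476]
ee_rot: [0.706, 0.054, -0.053, -0.705]
ft_force: [-0.2, 0.7, -0.3]
grip_width: 0.621
top height (mm) by 5 mm slope bins:
-145 -; -139 -; -134 -; -129 -; -124 -; -119 -; -114 -; -109 -; -104 -; -99 -; -94 -; -89 -; -84 -; -79 -; -74 48; -69 76; -64 76; -59 76; -54 76; -49 76; -44 74; -39 -; -34 74; -29 76; -24 83; -19 83; -14 76; -9 76; -4 72; 
dropper tip 172 S -0.0661 -0.0098 L 0.0001
black top 1223 S -0.0689 -0.0044 L 0.0004
offset [-0.32   0.438 -1.143] turn [ 0.002 -0.121  0.001] pos [0.4653 0.1213 0.2473]
```

View pics/w5.png

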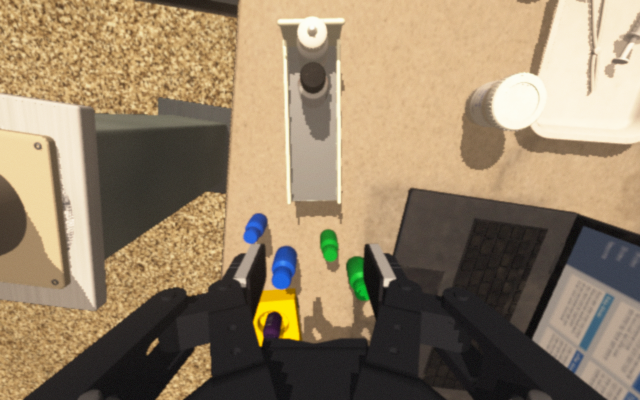

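```bash
cat > chk2.py <<'E'
from h import *
import sys
p,d,m,o=wrist();P=cloud("",d,m);Q=P-F;S=Q@GD;L=Q@LX;H=Q@N;ok=(d>0)&(abs(L)<.024)&(S>-.15)&(S<.015)
hsv=cv2.cvtColor(p,cv2.COLOR_RGB2HSV)
def rep(n,k):
    if k.sum()>5: print(n,k.sum(),"S %.4f..%.4f mid %.4f  L mid %.4f H max %.4f"%(*np.percentile(S[k],[1,99]),np.percentile(S[k],[1,99]).mean(),np.percentile(L[k],[1,99]).mean(),H[k].max()))
rep("black cap",ok&(hsv[...,2]<70)&(H>.064))
rep("dropper tip",ok&(H>.077)&(H<.09)&(S>-.04))
rep("dropper top",ok&(H>.058)&(H<.09)&(S>-.038)&(S<-.001))
rep("purple",ok&(H>.055)&(H<.066)&(S<-.068))
rep("red cap",ok&(H>.09)&(S<-.08))
for h in(.01,.02,.03,.04,.05):
    k=(d>0)&(abs(L)>.02)&(abs(L)<.028)&(abs(H-h)<.003)&(abs(S)<.02);rep("stop %.2f"%h,k)
r,c=np.where(ok);r0,r1,c0,c1=max(r.min()-10,0),r.max()+10,c.min()-25,c.max()+25
cv2.imwrite(sys.argv[1],cv2.resize(p[r0:r1,c0:c1],None,fx=4,fy=4,interpolation=2)[:600,:800,::-1])
E
python3 chk2.py pics/z1.png
```

```text
black cap 113 S -0.0688..-0.0587 mid -0.0637  L mid 0.0005 H max 0.0761
dropper tip 80 S -0.0219..-0.0143 mid -0.0181  L mid 0.0003 H max 0.0836
dropper top 836 S -0.0316..-0.0055 mid -0.0185  L mid 0.0002 H max 0.0836
purple 20 S -0.0689..-0.0681 mid -0.0685  L mid 0.0008 H max 0.0657
stop 0.01 27 S -0.0014..0.0000 mid -0.0007  L mid -0.0000 H max 0.0126
stop 0.02 33 S -0.0013..-0.0004 mid -0.0009  L mid 0.0000 H max 0.0228
stop 0.03 38 S -0.0015..-0.0002 mid -0.0008  L mid -0.0001 H max 0.0330
stop 0.04 37 S -0.0017..-0.0002 mid -0.0010  L mid -0.0002 H max 0.0430
stop 0.05 48 S -0.0023..0.0035 mid 0.0006  L mid -0.0003 H max 0.0530
```

View pics/z1.png

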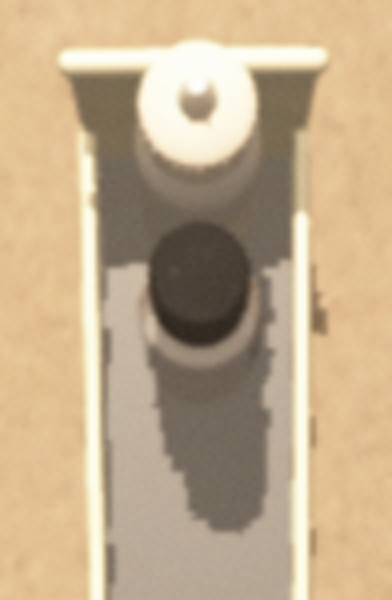

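```bash
python3 -m pendant '{"offset":[[0,0,0],[0,0,0],[0,0,0],[0,0,0]],"turn":[[0,0,0],[0,0,0],[0,0,0],[0,0,0]]}' 
python3 chk2.py pics/z2.png
```

```text
clock: 20.12
position: [0.4646, 0.1238, 0.2469]
ee_rot: [0.705, 0.056, -0.056, -0.705]
ft_force: [0.1, -0.2, 0.3]
grip_width: 0.619
black cap 105 S -0.0688..-0.0607 mid -0.0648  L mid 0.0005 H max 0.0758
dropper tip 84 S -0.0236..-0.0149 mid -0.0193  L mid 0.0001 H max 0.0837
dropper top 827 S -0.0314..-0.0054 mid -0.0184  L mid 0.0001 H max 0.0837
purple 15 S -0.0688..-0.0680 mid -0.0684  L mid 0.0009 H max 0.0658
stop 0.01 29 S -0.0012..-0.0001 mid -0.0007  L mid 0.0000 H max 0.0128
stop 0.02 33 S -0.0014..-0.0002 mid -0.0008  L mid 0.0002 H max 0.0226
stop 0.03 36 S -0.0015..-0.0001 mid -0.0008  L mid 0.0005 H max 0.0328
stop 0.04 40 S -0.0017..-0.0003 mid -0.0010  L mid 0.0001 H max 0.0428
stop 0.05 54 S -0.0023..0.0035 mid 0.0006  L mid -0.0000 H max 0.0530
```

```bash
python3 -m pendant '{"offset":[[-0.04,0,-0.12],[-0.1,0,-0.36],[-0.18,0,-0.62],[-0.25,0,-0.86],[-0.29,0,-1],[-0.29,0,-1]],"turn":[[0,0,0],[0,-0.03,0],[0,-0.07,0],[0,-0.1,0],[0,-0.12,0],[0,-0.12,0]]}' 65
python3 -c "
from h import *
a=np.radians(14.3);go([.4375,-.1145,.05],[np.cos(a),np.sin(a),0])"
```

```text
clock: 20.92
position: [0.4387, -0.0853, 0.2469]
ee_rot: [0.702, 0.088, -0.088, -0.701]
ft_force: [0.1, 1.1, -0.2]
grip_width: 0.651
offset [-0.041  0.985 -0.139] turn [ 0.001 -0.    -0.   ] pos [ 0.4387 -0.0853  0.2469]
```

```bash
python3 -m pendant '{"offset":[[-0.03,0.05,-0.1],[-0.041,0.25,-0.138],[-0.041,0.5,-0.138],[-0.041,0.7,-0.138],[-0.041,0.88,-0.138],[-0.041,0.98,-0.138],[-0.041,0.98,-0.138]],"turn":[[0,0,0],[0,0,0],[0,0,0],[0,0,0],[0,0,0],[0,0,0],[0,0,0]]}'
python3 -c "
from h import *
a=np.radians(14.3);go([.4375,-.1145,.034],[np.cos(a),np.sin(a),0])"
```

```text
clock: 21.8
position: [0.4364, -0.1135, 0.0494]
ee_rot: [-0.701, -0.087, 0.089, 0.702]
ft_force: [0.5, 0.0, 1.1]
grip_width: 0.647
offset [ 0.004  0.077 -0.006] turn [-0.002  0.001 -0.003] pos [ 0.4364 -0.1135  0.0494]
```

```bash
python3 -m pendant '{"offset":[[0,0.077,-0.005],[0,0.077,-0.005]],"turn":[[0,0,0],[0,0,0]]}' 
python3 -m pendant '{"offset":[[0,0,0],[0,0,0],[0,0,0],[0,0,0],[0,0,0],[0,0,0],[0,0,0]],"turn":[[0,0,0],[0,0,0],[0,0,0],[0,0,0],[0,0,0],[0,0,0],[0,0,0]]}' 0 25
python3 -m pendant '{"offset":[[0,-0.05,0],[0,-0.15,0],[0,-0.3,0],[0,-0.5,0],[0.02,-0.7,0.08],[0.06,-0.85,0.24],[0.12,-0.95,0.46],[0.19,-0.95,0.68],[0.25,-0.95,0.88],[0.28,-0.95,0.98],[0.28,-0.95,1]],"turn":[[0,0,0],[0,0,0],[0,0,0],[0,0.02,0],[0,0.04,0],[0,0.06,0],[0,0.09,0],[0,0.114,0],[0,0.114,0],[0,0.114,0],[0,0.114,0]]}'
python3 -c "
from h import *
place(-.100,.020,.1)"
```

```text
clock: 22.05
position: [0.4361, -0.1145, 0.0333]
ee_rot: [-0.701, -0.087, 0.09, 0.702]
ft_force: [-0.8, 0.5, -0.3]
grip_width: 0.651
clock: 22.92
position: [0.4364, -0.1146, 0.0338]
ee_rot: [-0.701, -0.087, 0.09, 0.702]
ft_force: [-1.3, -0.1, 5.7]
grip_width: 0.28
clock: 24.3
position: [0.4415, 0.0942, 0.2243]
ee_rot: [-0.704, -0.057, 0.059, 0.705]
ft_force: [-0.5, -0.8, 0.3]
grip_width: 0.278
offset [0.137 0.371 0.483] turn [-0.202  0.006 -0.003] pos [0.4415 0.0942 0.2243]
```

```bash
python3 -m pendant '{"offset":[[0.02,0.03,0.06],[0.05,0.1,0.18],[0.09,0.2,0.32],[0.12,0.3,0.43],[0.137,0.36,0.48],[0.137,0.371,0.483],[0.137,0.371,0.483]],"turn":[[-0.03,0,0],[-0.07,0,0],[-0.12,0,0],[-0.17,0,0],[-0.2,0,0],[-0.2,0,0],[-0.2,0,0]]}'
python3 -c "
from h import *
place(-.1,.020,.001)"
```

```text
clock: 25.18
position: [0.4528, 0.1929, 0.1505]
ee_rot: [0.757, 0.061, -0.054, -0.648]
ft_force: [-0.5, -0.3, 0.4]
grip_width: 0.281
offset [0.001 0.496 0.006] turn [-0.002  0.004 -0.003] pos [0.4528 0.1929 0.1505]
```

```bash
python3 -m pendant '{"offset":[[0,0.08,0],[0,0.2,0.003],[0,0.32,0.005],[0,0.41,0.006],[0,0.46,0.006],[0,0.49,0.006],[0,0.496,0.006],[0,0.496,0.006]],"turn":[[0,0,0],[0,0,0],[0,0,0],[0,0,0],[0,0,0],[0,0,0],[0,0,0],[0,0,0]]}'
python3 -c "
from h import *
place(-.0785,.020,.001)"
```

```text
clock: 26.18
position: [0.455, 0.1791, 0.0527]
ee_rot: [0.757, 0.061, -0.054, -0.648]
ft_force: [-0.6, -0.4, 0.2]
grip_width: 0.277
offset [0.    0.002 0.106] turn [-0.002  0.004 -0.003] pos [0.455  0.1791 0.0527]
```

```bash
python3 -m pendant '{"offset":[[0,0,0.015],[0,0,0.03],[0,0,0.045],[0,0,0.055],[0,0,0.065],[0,0,0.075],[0,0,0.085],[0,0,0.09]],"turn":[[0,0,0],[0,0,0],[0,0,0],[0,0,0],[0,0,0],[0,0,0],[0,0,0],[0,0,0]]}'
python3 chk2.py pics/z3.png
python3 -m pendant '{"offset":[[0,0,0.005],[0,0,0.01],[0,0,0.014],[0,0,0.017],[0,0,0.017]],"turn":[[0,0,0],[0,0,0],[0,0,0],[0,0,0],[0,0,0]]}'
python3 chk2.py pics/z4.png
```

```text
clock: 27.18
position: [0.4521, 0.1968, 0.0499]
ee_rot: [0.757, 0.061, -0.054, -0.648]
ft_force: [-0.5, 0.1, -0.0]
grip_width: 0.281
black cap 19845 S -0.0796..-0.0418 mid -0.0607  L mid 0.0001 H max 0.1233
dropper tip 680 S -0.0219..-0.0138 mid -0.0179  L mid 0.0000 H max 0.0847
dropper top 5708 S -0.0305..-0.0052 mid -0.0178  L mid -0.0000 H max 0.0847
purple 2649 S -0.0915..-0.0691 mid -0.0803  L mid 0.0000 H max 0.0660
stop 0.01 26 S -0.0197..-0.0009 mid -0.0103  L mid 0.0245 H max 0.0127
stop 0.02 30 S -0.0013..-0.0008 mid -0.0011  L mid -0.0001 H max 0.0230
stop 0.03 35 S -0.0013..-0.0009 mid -0.0011  L mid -0.0001 H max 0.0315
stop 0.05 292 S -0.0022..0.0040 mid 0.0009  L mid -0.0001 H max 0.0530
clock: 27.85
position: [0.4516, 0.1999, 0.0494]
ee_rot: [0.757, 0.061, -0.054, -0.648]
ft_force: [0.1, -2.4, 1.4]
grip_width: 0.28
black cap 19873 S -0.0784..-0.0388 mid -0.0586  L mid 0.0001 H max 0.1231
dropper tip 665 S -0.0220..-0.0136 mid -0.0178  L mid 0.0001 H max 0.0840
dropper top 5599 S -0.0309..-0.0051 mid -0.0180  L mid -0.0001 H max 0.0840
purple 2253 S -0.0885..-0.0682 mid -0.0784  L mid -0.0006 H max 0.0660
stop 0.01 30 S -0.0191..-0.0011 mid -0.0101  L mid 0.0003 H max 0.0130
stop 0.05 294 S -0.0022..0.0037 mid 0.0007  L mid -0.0000 H max 0.0530
```

View pics/z4.png

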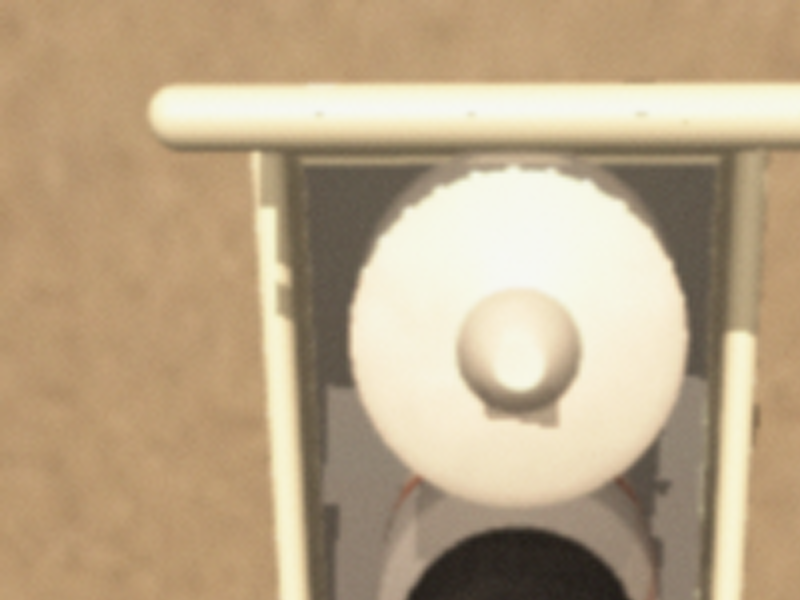

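```bash
python3 -m pendant '{"offset":[[0,0,0],[0,0,0],[0,0,0],[0,0,0],[0,0,0],[0,0,0]],"turn":[[0,0,0],[0,0,0],[0,0,0],[0,0,0],[0,0,0],[0,0,0]]}' 60
python3 -m pendant '{"offset":[[0,-0.1,0],[0,-0.3,0],[0,-0.5,0],[0,-0.7,0],[0,-0.85,-0.15],[0,-0.9,-0.35],[0,-0.9,-0.4],[0,-0.9,-0.4]],"turn":[[0,0,0],[0,0,0],[0,0,0],[0,0,0],[0,0,0],[0.1,0,0],[0.2,0,0],[0.2,0,0]]}'
python3 chk2.py pics/z5.png
python3 -c "
from h import *
a=np.radians(14.3);go([.4545,-.1824,.1],[np.cos(a),np.sin(a),0])"
```

```text
clock: 28.65
position: [0.4516, 0.1999, 0.0494]
ee_rot: [0.757, 0.061, -0.054, -0.648]
ft_force: [0.5, 0.5, -0.1]
grip_width: 0.602
clock: 29.65
position: [0.4611, 0.1475, 0.2408]
ee_rot: [-0.705, -0.055, 0.056, 0.705]
ft_force: [-0.4, 0.3, 0.0]
grip_width: 0.603
black cap 90 S -0.0629..-0.0533 mid -0.0581  L mid 0.0002 H max 0.0760
dropper tip 74 S -0.0220..-0.0149 mid -0.0185  L mid -0.0002 H max 0.0842
dropper top 782 S -0.0313..-0.0053 mid -0.0183  L mid 0.0003 H max 0.0842
purple 283 S -0.0882..-0.0706 mid -0.0794  L mid -0.0003 H max 0.0647
stop 0.01 23 S -0.0012..-0.0002 mid -0.0007  L mid -0.0005 H max 0.0130
stop 0.02 25 S -0.0011..-0.0004 mid -0.0007  L mid -0.0000 H max 0.0229
stop 0.03 29 S -0.0015..-0.0000 mid -0.0008  L mid -0.0001 H max 0.0330
stop 0.04 31 S -0.0014..-0.0003 mid -0.0009  L mid 0.0004 H max 0.0427
stop 0.05 44 S -0.0021..0.0043 mid 0.0011  L mid -0.0002 H max 0.0529
offset [-0.294  0.703 -1.631] turn [-0.    -0.113 -0.002] pos [0.4605 0.149  0.2405]
```

View pics/z5.png

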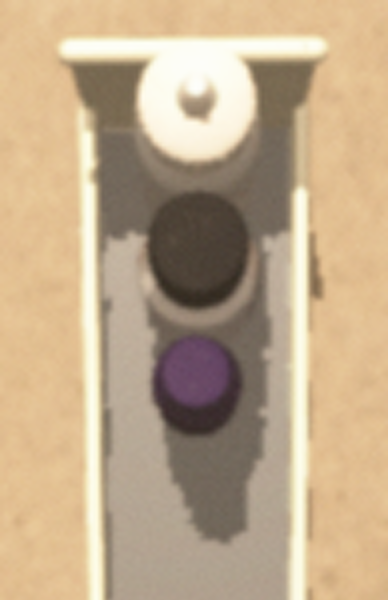

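```bash
python3 -m pendant '{"offset":[[-0.02,0,-0.12],[-0.08,0,-0.36],[-0.14,0,-0.62],[-0.19,0,-0.86],[-0.22,0,-1],[-0.22,0,-1]],"turn":[[0,0,0],[0,-0.03,0],[0,-0.07,0],[0,-0.1,0],[0,-0.113,0],[0,-0.113,0]]}' 85
python3 -c "
from h import *
a=np.radians(14.3);go([.4545,-.1824,.065],[np.cos(a),np.sin(a),0])"
```

```text
clock: 30.45
position: [0.449, -0.0556, 0.2406]
ee_rot: [0.702, 0.087, -0.089, -0.701]
ft_force: [-0.4, 0.5, -0.6]
grip_width: 0.851
offset [-0.127  0.879 -0.621] turn [ 0.    -0.    -0.003] pos [ 0.449  -0.0556  0.2406]
```

```bash
python3 -m pendant '{"offset":[[-0.04,0,-0.15],[-0.08,0,-0.38],[-0.12,0.05,-0.58],[-0.127,0.25,-0.618],[-0.127,0.5,-0.618],[-0.127,0.7,-0.618],[-0.127,0.82,-0.618],[-0.127,0.87,-0.618],[-0.127,0.87,-0.618]],"turn":[[0,0,0],[0,0,0],[0,0,0],[0,0,0],[0,0,0],[0,0,0],[0,0,0],[0,0,0],[0,0,0]]}'
python3 -c "
from h import *
a=np.radians(14.3);go([.4545,-.1824,.046],[np.cos(a),np.sin(a),0])"
```

```text
clock: 31.58
position: [0.455, -0.1804, 0.067]
ee_rot: [0.702, 0.088, -0.09, -0.702]
ft_force: [0.4, -0.5, 0.8]
grip_width: 0.844
offset [-0.005  0.105 -0.009] turn [-0.     0.003 -0.003] pos [ 0.455  -0.1804  0.067 ]
```

```bash
python3 -m pendant '{"offset":[[-0.005,0.105,-0.009],[-0.005,0.105,-0.009],[-0.005,0.105,-0.009]],"turn":[[0,0,0],[0,0,0],[0,0,0]]}' 
python3 -m pendant '{"offset":[[0,0,0],[0,0,0],[0,0,0],[0,0,0],[0,0,0],[0,0,0],[0,0,0]],"turn":[[0,0,0],[0,0,0],[0,0,0],[0,0,0],[0,0,0],[0,0,0],[0,0,0]]}' 0 30
python3 -m pendant '{"offset":[[0,-0.05,0],[0,-0.15,0],[0,-0.3,0],[0,-0.5,0],[0.02,-0.7,0.08],[0.06,-0.85,0.24],[0.12,-0.95,0.46],[0.19,-0.95,0.68],[0.25,-0.95,0.88],[0.28,-0.95,0.98],[0.28,-0.95,1]],"turn":[[0,0,0],[0,0,0],[0,0,0],[0,0.02,0],[0,0.04,0],[0,0.06,0],[0,0.09,0],[0,0.114,0],[0,0.114,0],[0,0.114,0],[0,0.114,0]]}'
python3 -c "
from h import *
place(-.130,.032,.11)"
```

```text
clock: 31.95
position: [0.4546, -0.1824, 0.0463]
ee_rot: [-0.702, -0.088, 0.09, 0.702]
ft_force: [0.3, 0.7, -0.0]
grip_width: 0.849
clock: 32.83
position: [0.4549, -0.1826, 0.047]
ee_rot: [0.702, 0.088, -0.089, -0.701]
ft_force: [-1.2, 1.1, 5.4]
grip_width: 0.472
clock: 34.2
position: [0.4597, 0.0269, 0.2377]
ee_rot: [0.705, 0.058, -0.059, -0.704]
ft_force: [0.7, -1.0, -0.6]
grip_width: 0.472
offset [0.101 0.305 0.7  ] turn [-0.198  0.007 -0.001] pos [0.4597 0.0269 0.2377]
```

```bash
python3 -m pendant '{"offset":[[0.01,0.02,0.09],[0.03,0.07,0.25],[0.06,0.15,0.44],[0.08,0.23,0.6],[0.1,0.29,0.68],[0.101,0.305,0.7],[0.101,0.305,0.7]],"turn":[[-0.03,0,0],[-0.07,0,0],[-0.12,0,0],[-0.17,0,0],[-0.2,0,0],[-0.2,0,0],[-0.2,0,0]]}'
python3 -c "
from h import *
place(-.130,.032,.0015)"
```

```text
clock: 35.08
position: [0.4569, 0.1672, 0.1768]
ee_rot: [0.758, 0.062, -0.054, -0.647]
ft_force: [0.8, -0.2, -0.4]
grip_width: 0.474
offset [0.    0.543 0.006] turn [ 0.002  0.006 -0.001] pos [0.4569 0.1672 0.1768]
```

```bash
python3 -m pendant '{"offset":[[0,0.08,0],[0,0.2,0.003],[0,0.34,0.005],[0,0.44,0.006],[0,0.5,0.006],[0,0.53,0.006],[0,0.543,0.006],[0,0.543,0.006]],"turn":[[0,0,0],[0,0,0],[0,0,0],[0,0,0],[0,0,0],[0,0,0],[0,0,0],[0,0,0]]}'
python3 -m pendant '{"offset":[[0,0,0.015],[0,0,0.03],[0,0,0.045],[0,0,0.055],[0,0,0.065],[0,0,0.072],[0,0,0.076],[0,0,0.078]],"turn":[[0,0,0],[0,0,0],[0,0,0],[0,0,0],[0,0,0],[0,0,0],[0,0,0],[0,0,0]]}'
python3 -c "
from h import *
print(manip.get_obs()['ft_force']);place(-.1125,.032,.001)"
```

```text
clock: 36.08
position: [0.4595, 0.1517, 0.0697]
ee_rot: [0.758, 0.062, -0.054, -0.647]
ft_force: [0.4, 0.2, -1.0]
grip_width: 0.472
clock: 37.08
position: [0.457, 0.1669, 0.0673]
ee_rot: [0.758, 0.062, -0.054, -0.647]
ft_force: [0.1, -0.1, -1.1]
grip_width: 0.475
[ 0.12963124 -0.06123971 -1.13715641]
offset [-0.     0.004  0.009] turn [ 0.001  0.006 -0.   ] pos [0.457  0.1669 0.0673]
```

```bash
python3 -m pendant '{"offset":[[0,0,0.003],[0,0,0.006],[0,0,0.009],[0,0,0.009],[0,0,0.009]],"turn":[[0,0,0],[0,0,0],[0,0,0],[0,0,0],[0,0,0]]}'
python3 -c "
from h import *
for i in range(3):print(manip.get_obs()['ft_force'],end='');manip.camera('wrist')
place(-.1125,.032,.001)"
```

```text
clock: 37.7
position: [0.4567, 0.1686, 0.067]
ee_rot: [0.758, 0.062, -0.054, -0.647]
ft_force: [-0.1, -0.4, -1.4]
grip_width: 0.472
[-0.06461669 -0.36041048 -1.40579985][-0.05273099 -0.03230821 -1.46225254][-0.23037828  0.32661421 -0.90213404]offset [-0.001  0.004  0.   ] turn [ 0.002  0.006 -0.   ] pos [0.4567 0.1686 0.067 ]
```

```bash
python3 -m pendant '{"offset":[[0,0,0.003],[0,0,0.006],[0,0,0.006],[0,0,0.006]],"turn":[[0,0,0],[0,0,0],[0,0,0],[0,0,0]]}'
python3 -m pendant '{"offset":[[0,0,0.003],[0,0,0.006],[0,0,0.006],[0,0,0.006]],"turn":[[0,0,0],[0,0,0],[0,0,0],[0,0,0]]}'
python3 chk2.py pics/z6.png
```

```text
clock: 38.35
position: [0.4567, 0.1694, 0.0669]
ee_rot: [0.758, 0.062, -0.053, -0.647]
ft_force: [0.2, -4.1, 1.6]
grip_width: 0.47
clock: 38.85
position: [0.4568, 0.1698, 0.0668]
ee_rot: [0.759, 0.062, -0.053, -0.646]
ft_force: [0.0, -6.8, 4.5]
grip_width: 0.474
black cap 18725 S -0.1157..-0.0406 mid -0.0782  L mid -0.0000 H max 0.1354
dropper tip 706 S -0.0221..-0.0136 mid -0.0179  L mid -0.0011 H max 0.0842
dropper top 5980 S -0.0310..-0.0051 mid -0.0181  L mid -0.0011 H max 0.0842
purple 4063 S -0.1192..-0.0696 mid -0.0944  L mid -0.0001 H max 0.0660
red cap 17944 S -0.1081..-0.0909 mid -0.0995  L mid 0.0000 H max 0.1354
stop 0.01 74 S -0.0158..-0.0007 mid -0.0082  L mid 0.0001 H max 0.0130
stop 0.02 101 S -0.0015..-0.0006 mid -0.0011  L mid -0.0002 H max 0.0229
stop 0.03 125 S -0.0016..-0.0006 mid -0.0011  L mid -0.0001 H max 0.0330
stop 0.04 160 S -0.0016..-0.0006 mid -0.0011  L mid 0.0001 H max 0.0430
stop 0.05 326 S -0.0025..0.0037 mid 0.0006  L mid 0.0000 H max 0.0530
```

```bash
python3 -m pendant '{"offset":[[0,0.002,-0.003],[0,0.004,-0.003],[0,0.004,-0.003]],"turn":[[0,0,0],[0,0,0],[0,0,0]]}'
python3 -m pendant '{"offset":[[0,0,0],[0,0,0],[0,0,0],[0,0,0],[0,0,0],[0,0,0]],"turn":[[0,0,0],[0,0,0],[0,0,0],[0,0,0],[0,0,0],[0,0,0]]}' 85
python3 -m pendant '{"offset":[[0,-0.1,0],[0,-0.3,0],[0,-0.5,0],[0,-0.7,0],[0,-0.85,-0.1],[0,-0.9,-0.2],[0,-0.9,-0.2],[0,-0.9,-0.2]],"turn":[[0,0,0],[0,0,0],[0,0,0],[0,0,0],[0,0,0],[0.1,0,0],[0.2,0,0],[0.2,0,0]]}'
python3 chk2.py pics/z7.png
```

```text
clock: 39.28
position: [0.4568, 0.1692, 0.066]
ee_rot: [0.759, 0.062, -0.053, -0.646]
ft_force: [0.6, -1.3, 0.3]
grip_width: 0.472
clock: 40.02
position: [0.4568, 0.1692, 0.0661]
ee_rot: [0.759, 0.062, -0.053, -0.646]
ft_force: [0.1, -1.5, -0.2]
grip_width: 0.849
clock: 41.02
position: [0.4592, 0.1574, 0.2511]
ee_rot: [0.706, 0.057, -0.056, -0.703]
ft_force: [-0.6, 0.2, -1.2]
grip_width: 0.847
black cap 5751 S -0.1499..-0.0622 mid -0.1061  L mid -0.0000 H max 0.3178
dropper tip 68 S -0.0223..-0.0136 mid -0.0180  L mid -0.0009 H max 0.0837
dropper top 694 S -0.0311..-0.0053 mid -0.0182  L mid -0.0009 H max 0.0837
purple 558 S -0.1318..-0.0708 mid -0.1013  L mid 0.0001 H max 0.0659
red cap 6591 S -0.1499..-0.1010 mid -0.1255  L mid -0.0000 H max 0.3178
stop 0.01 22 S -0.0014..-0.0003 mid -0.0008  L mid 0.0000 H max 0.0130
stop 0.02 22 S -0.0013..-0.0004 mid -0.0008  L mid 0.0002 H max 0.0222
stop 0.03 25 S -0.0012..-0.0001 mid -0.0007  L mid 0.0001 H max 0.0325
stop 0.04 26 S -0.0014..-0.0004 mid -0.0009  L mid 0.0000 H max 0.0428
stop 0.05 40 S -0.0021..0.0040 mid 0.0010  L mid 0.0000 H max 0.0530
```

View pics/z7.png

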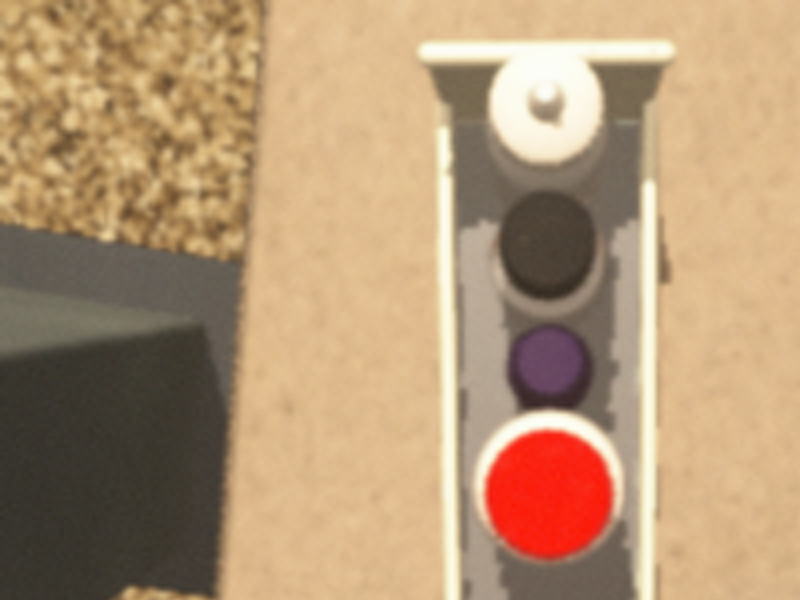

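```bash
python3 - <<'E'
from h import *
p,d,m,o=wrist();P=cloud("",d,m);Q=P-F;S=Q@GD;L=Q@LX;H=Q@N
ok=(d>0)&(abs(L)<.024)&(S>-.15)&(S<.0)
for n,lo,hi,a,b in(("red",.094,.103,-.14,-.08),("purple",.058,.066,-.0905,-.066),("black",.070,.079,-.066,-.036),("dropper",.058,.07,-.034,-.001)):
    k=ok&(H>lo)&(H<hi)&(S>a)&(S<b);c,r=cv2.minEnclosingCircle((np.c_[S[k],L[k]]*1000).astype('float32'));print(n,k.sum(),np.round(c,1),"r",round(r,1),"H med",np.median(H[k]).round(4))
a=np.load("scene0.npz")["p"];p,_=manip.camera("scene")
cv2.imwrite("pics/end.png",np.vstack([cv2.resize(x[130:320,170:530],None,fx=1.55,fy=1.55,interpolation=2) for x in(a,p)])[:,:,::-1])
E
```

```text
red 856 [-112.3    0. ] r 15.9 H med 0.0986
purple 260 [-78.9   0.3] r 9.6 H med 0.0626
black 503 [-50.2  -0.4] r 12.7 H med 0.0746
dropper 53 [-19.7  -0.9] r 13.7 H med 0.0665
```

View pics/end.png

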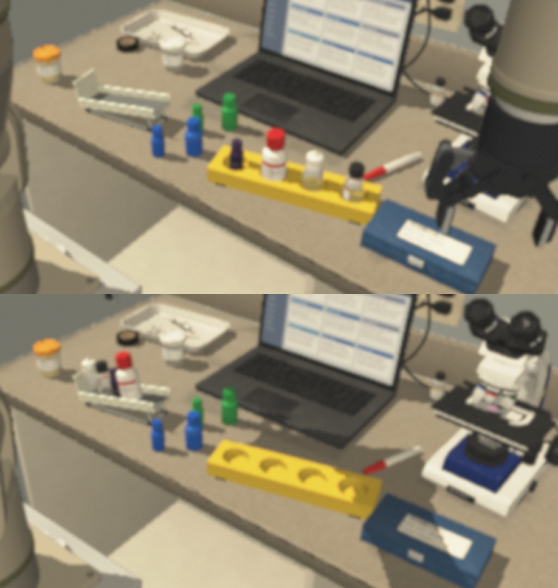

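```bash
python3 -c "
from workcell import manip
print(manip.hand_in(), manip.get_obs()['clock'])"
```

```text
the job is handed in; nothing more can be done
the job is handed in; nothing more can be done
```

All four bottles are in the tray in the order asked: dropper at the stop, then black, purple, and red nearest the open end. I handed the job in at about 41 s of the 102 s limit.

**Last checks:**
- **Contact:** along the slope, red to purple measured 33.4 mm (33.5 mm if touching) and purple to black 28.7 mm (29 mm). Black to the stop measured 49.4 mm (49.5 mm if the dropper is touching both).
- **Standing on the floor:** red, purple and black cap heights read 0.6 mm above nominal. That is within the 2 mm calibration error.
- **Surroundings:** the before and after scene pictures show both cups, the slide box and the look-alikes where they were.

**What disagreed:**
- **Black bottle did not slide:** after release it stayed about 5 mm short of the dropper. I closed the file by pushing it down with the held purple and red bottles, at no more than about 7 N at the wrist, then let each go.
- **Dropper reading:** one measurement of its top put it up to 2.4 mm off the stop. Only 53 points were used and the view was partly hidden. Other readings put it within about 1 mm, and the 49.4 mm spacing fits it touching.

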